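# Unscrew the tight cap of a braced tin and hold it over the mouth

### The job

Set the closed square tin fully down, upright, in the square socket of the raised wooden bracing block, so that the block keeps it from turning. There, unscrew its tight cap anticlockwise, stop turning once the threads let go, lift the cap straight off and finish while holding it level, just above the tin's mouth (a few centimetres clear) and still in the gripper, with the tin still seated in the block. Leave the other things on the table where they are.

Things in the scene. Friction and masses are not known exactly. Their poses are not given: they have to be found in the camera images.
- jar_center (a point): Centre of the closed square tin, on its axis, 45.5 mm above its underside (half-way up). Bare metal, flat-sided square body 60 x 60 mm, 58 mm high, with a round neck; 91 mm high with its cap on, about 0.5 kg (varies by a third). x, y square to the flat sides, z up. Can be gripped across two flat sides at this height. Starts on the table, left or right of the robot's midline.
- jar_rim (a point): Centre of the rim of the tin's round neck (36 mm diameter), on the axis, 88 mm above the tin's underside; hidden in the cap until the cap is off.
- cap_center (a point): Centre of the tin's round, grey, ribbed screw cap, half-way up: 54 mm diameter (56 over the ribs), 28 mm high, 0.04 kg; its top is 14 mm above this point. Screwed on, its underside is 5 mm above the flat shoulder of the tin's body and this point 31.5 mm above jar_center. z is the screw axis, up. Once released it lifts straight off; its underside must rise 25 mm to clear the neck.
- thread (a joint): How far the cap is unscrewed, rad: 0 tight (start), growing anticlockwise seen from above; may lag the hand by 0.2. Takes about 0.25 N m: an unbraced tin turns along. The cap does not climb while turned (1.5 mm play). Threads let go at about 1.1, the cap is then free to lift; past 2.0 is turned too far, past 2.5 it jams again. Keeps its last value once the cap is off.
- holder_seat (a point): Centre of the floor of the bracing block's square socket, where the tin's underside belongs, 50 mm above the table. The socket, open at the top, is 64 x 64 mm, 18 mm deep, with a sloped lead-in 6 mm deep at its mouth. x, y run along its sides (the tin fits in any of the four quarter turns), z up.
- holder: The bracing block, pale wood, fixed to the table, in a different place each time: base board 124 x 124 x 12 mm, narrow pedestal 70 x 70 mm, square head 88 x 88 mm with the socket, its top 68 mm above the table. Origin at the centre of its underside.
- staples: small box of staples, 34x58x22 mm; a bystander, to be left where it is. Origin at the centre of its underside.
- tape_roll: roll of packing tape lying flat, 101 mm across, 48 mm high; a bystander, to be left where it is. Origin at the centre of its underside.
- stapler: desk stapler, 36x150x54 mm; a bystander, to be left where it is. Origin at the centre of its underside.
- parcel: small taped parcel, 68x113x53 mm; a bystander, to be left where it is. Origin at the centre of its underside.
- measure: tape measure lying flat, 62x71x42 mm; a bystander, to be left where it is. Origin at the centre of its underside.
- marker: capped marker lying flat, 18x138x20 mm; a bystander, to be left where it is. Origin at the centre of its underside.
Things that resemble listed ones, but are neither listed nor needed, are in the scene too. What is shaped like the holder but blue is not meant. Leave any pink look-alike of the part that bears jar_center alone.

How it is judged:
By the outcome, as a careful person would: the job done as asked, in the order asked, and still so for the second after the job is handed in, while the arm keeps its last pose, push and grip.
It also fails if it takes over 51 s, if anything falls off the work surface, if the arm or the gripper's body presses on something with over 40 N, if the wrist force passes 120 N, or if a joint passes its speed limit or range.

### The arm

A 6-joint arm with a two-finger parallel gripper is mounted at the origin on a cart in front of the work surface, level with it; the furniture and walls round the work are solid. World frame = base frame: x ahead of the robot, y to its left, z up, the work surface at z = 0. Lengths are in m, angles in degrees, forces in N, time in s.
With the tool pointing down it reaches from about 0.35 to 0.95 m from the base axis. Payload 17.4 kg.
Tool frame: the origin (TCP) lies midway between the tips of the shut fingers; the grasp point (between the pads) lies 19 mm behind it; z points along the fingers, y is the line along which they close (so a half turn about z gives the same grasp; the last joint's range is limited). The gripper opens to 93 mm and grips with 3 to 60 N. Pads are 15 mm wide; open, the fingers measure 128 mm over their backs; the gripper's body (75 mm by 188 mm) begins 65 mm behind the grasp point.
Start: joints at [-77.51, 6.646, 82.598, -0, 90.757, -2.166], TCP at [0.171, -0.653, 0.219] pointing down, gripper open.
Joint ranges: [-162.19, 162.19], [-47.58, 125.68], [4.15, 143.07], [-65.23, 245.23], [0.69, 171.88], [-170.13, 170.13]. Speed limits (degrees/s): [108.29, 108.29, 127.2, 180, 180, 180].

### API

Orientations are given as [roll, pitch, yaw] about the fixed x, y, z axes, in that order (R = Rz(yaw) Ry(pitch) Rx(roll)).
In Python, from cell import robot gives the robot as it stands. The module is installed in compiled form; this text tells all that it offers.
- The arm moves only by the tool carry_out, never from a script. Its argument "deltas" is text: rows parted by semicolons, each of 4 numbers parted by spaces: the shift along the tool's x, y, z in cm, then the turn about the tool's z in rad. In form: dx dy dz turn; .... A call has exactly 8 rows; each row is the pose to reach, as a shift and turn from the pose commanded when the call began, along the tool's axes at that moment; what a row does not reach only later rows make up. A row lasts 1/8 s, in which the tool goes at most 62.5 mm and 10.7 degrees, less where a joint would pass 70% of its speed; a pose out of reach is approached as far as the arm can. A call with a gripper value outside its range is refused whole. "hand" is the opening, from 0 (shut) to 1 (fully open), set as the call begins (left out, the last holds). The fingers move at their own pace and stop on an object; "force" is the grip in N (left out, the last holds). Time passes only in rows, so rows that repeat a pose let the fingers close, or fill a call up. It gives the time, the measured TCP pose, the force and the opening at its end, in the units of the state.
- robot.get_obs(): the state, without advancing time (a new reading comes with each control period).
- robot.get_image(name): name is "side" or "top"; returns the picture (480x640x3 uint8, blue, green, red); there is no depth.
- robot.camera_model(name): a dict with "fovy" (degrees; the focal length in pixels is half the picture's height over the tangent of half this angle, whatever the lens; pixels are square), "cx", "cy" (the principal point, pixels), "rvec" (rotation vector, rad) and "tvec" (3), from world to camera coordinates, as OpenCV has them. Camera axes: x right, y down, z forward; pixel columns grow to the right and rows downward; lengths in m; the calibration is good to about 2 mm. A picture is of the moment at which its call begins. camera_model takes no time and is no camera call.
- robot.close_job(): hands the job in, once; it reports no verdict.
The state is a dict: "clock": time; "joint_positions": joint angles; "dq": joint speeds; "joint_torque": joint torques, N m; "tool_pos": TCP position; "orientation": TCP orientation; "wrist_force": force on the tool from outside, world axes, zero at the start; "moment": the same for the moment, N m; "width": finger opening in m.
Only numpy, scipy, OpenCV 4.12 (cv2) and the standard library are available. Lean on these libraries where they do the work, as an engineer would, in place of code of your own. Each camera call takes 0.05 s, during which the arm holds its last target. There are 200 camera calls.

## Working session

There is one attempt and no reset: what is moved stays moved. The work goes in short steps, Python scripts to look and compute and a tool call to move; the robot and the scene stay as the last step left them, time stands still between calls to the robot, and variables do not carry over. Pictures are saved under pics/ and viewed, on a budget of 10 in all, crops included, one or two more only if the job needs it, and the job is handed in when it is done.

Besides the shell and the picture viewer there is one more tool, called as a command line: name --argument value ..., lists and objects as JSON in quotes. carry_out: Moves the arm, as the interface text tells. Its arguments: {"type":"object","properties":{"deltas":{"type":"string"},"hand":{"type":"number"},"force":{"type":"number"}},"required":["deltas"]}

```bash
mkdir -p pics; cat > h.py <<'E'
import numpy as np, cv2
from cell import robot
def cam(n):
    m=robot.camera_model(n); f=240/np.tan(np.radians(m["fovy"])/2)
    K=np.array([[f,0,m["cx"]],[0,f,m["cy"]],[0,0,1.]]); R=cv2.Rodrigues(np.array(m["rvec"],float))[0]
    return K,R,np.array(m["tvec"],float).reshape(3)
def onz(n,px,z):
    K,R,t=cam(n); C=-R.T@t
    d=(R.T@np.linalg.inv(K)@np.c_[np.array(px,float).reshape(-1,2),np.ones(len(np.array(px).reshape(-1,2)))].T).T
    return C+d*((z-C[2])/d[:,2])[:,None]
def proj(n,P):
    K,R,t=cam(n); p=(K@(R@np.array(P,float).reshape(-1,3).T+t[:,None])).T
    return p[:,:2]/p[:,2:]
E
python3 - <<'E'
from h import *
for n in("side","top"):
    cv2.imwrite(f"pics/{n}0.png",robot.get_image(n)); K,R,t=cam(n); print(n,K[0,0],-R.T@t,R.round(2).tolist(),robot.camera_model(n))
print(robot.get_obs())
E
```

```text
side 480.1109357457071 [-0.16537738  1.3012343   0.75579983] [[-0.87, -0.49, -0.0], [-0.2, 0.37, -0.91], [0.44, -0.79, -0.42]] {'fovy': 53.119510729125594, 'cx': 316.35208451450166, 'cy': 241.47032053456692, 'rvec': array([ 0.61138659, -2.36526304,  1.50412747]), 'tvec': array([0.49004527, 0.1679095 , 1.42248227])}
top 512.5089709441033 [0.44341114 0.0974708  1.59585911] [[0.01, -1.0, 0.0], [-1.0, -0.01, -0.05], [0.05, -0.0, -1.0]] {'fovy': 50.18592757178001, 'cx': 313.04942244670076, 'cy': 241.91766924770718, 'rvec': array([ 2.20925077, -2.18727634,  0.05697177]), 'tvec': array([0.08769049, 0.52149641, 1.57265131])}
{'clock': 0.1, 'joint_positions': array([-7.75097329e+01,  6.67306069e+00,  8.26308422e+01,  3.41668237e-04,
        9.07571021e+01, -2.16640712e+00]), 'dq': array([ 0.03490738, -0.00368977, -0.02608204,  0.09093514, -0.05546746,
        0.0992958 ]), 'joint_torque': array([ 1.33995527e-03, -7.22898102e+01, -6.23865581e+01,  7.82264303e-02,
        2.27929320e-02, -7.74367049e-05]), 'tool_pos': array([ 0.17074031, -0.65286494,  0.21797085]), 'orientation': array([-1.79939052e+02, -2.64750151e-03,  1.46566771e+01]), 'wrist_force': array([-0.07223929, -0.17511078,  0.69259923]), 'moment': array([-0.02072906, -0.01344098,  0.02907248]), 'width': 0.09302128058479317}
```

View pics/top0.png

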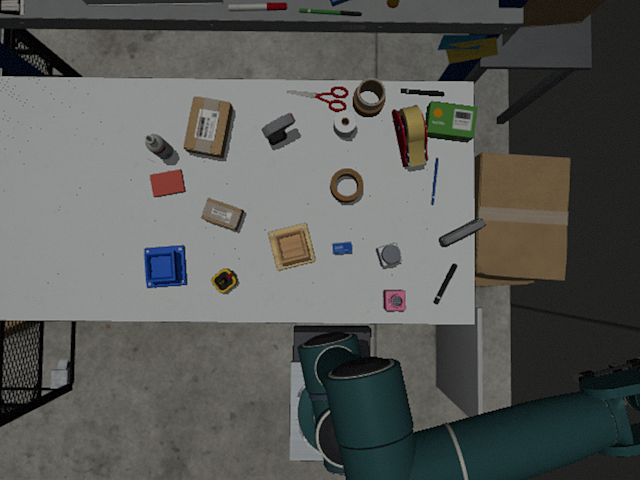

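View pics/side0.png

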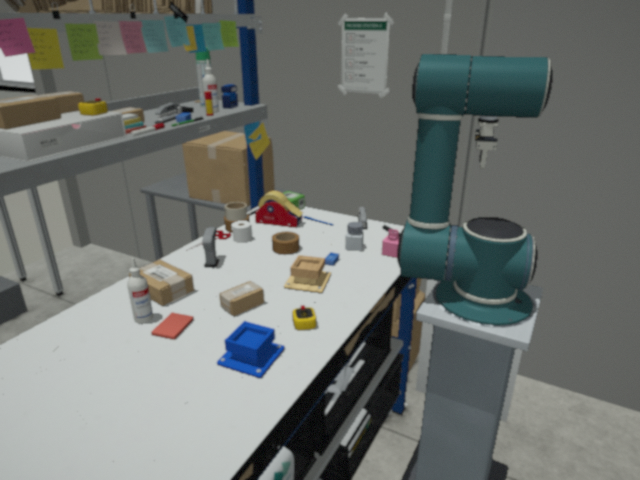

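Tin candidates in the top view are grey at (389,255) and pink at (395,300). The grey bare-metal one fits and the pink one is the look-alike. Holder candidates are wood at (292,246) and blue at (165,266), and the pale wood one is meant. The box of staples at (342,248) lies between the tin and the block. I'll confirm with an enlarged crop.

```bash
python3 - <<'E'
from h import *
im=cv2.imread("pics/top0.png"); c=im[210:320,260:420]; cv2.imwrite("pics/c1.png",cv2.resize(c,None,fx=5,fy=5,interpolation=cv2.INTER_CUBIC))
E
```

```text
(no output)
```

View pics/c1.png

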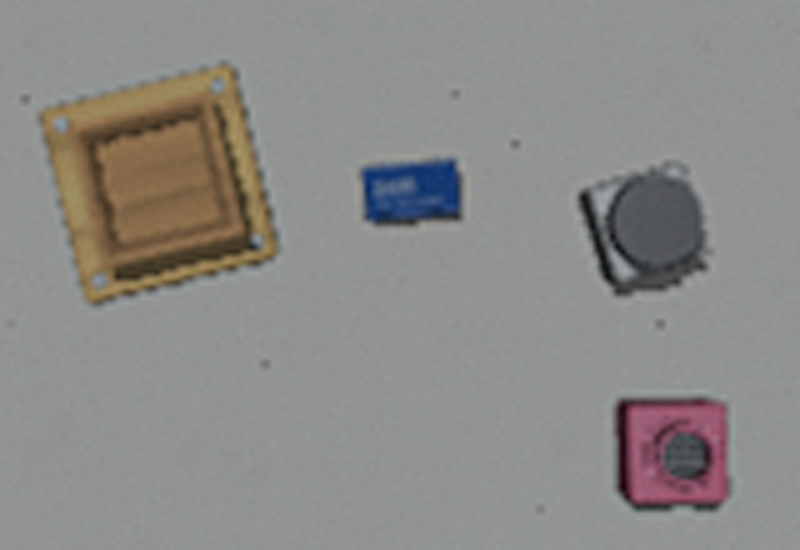

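```bash
python3 - <<'E'
from h import *
f=lambda a:(np.array(a,float)+.5)/5-.5+[260,210]
b=onz("top",f([(42,110),(232,66),(275,258),(92,302)]),.012); print(b.round(4),b.mean(0)); 
e=np.diff(np.r_[b,b[:1]],axis=0); print(np.linalg.norm(e,axis=1),np.degrees(np.arctan2(e[:,1],e[:,0]))%90)
h=onz("top",f([(82,128),(212,96),(242,238),(112,270)]),.068);print("head?",h.round(4).tolist(),h.mean(0))
s=onz("top",f([(95,143),(207,114),(228,222),(117,247)]),.062);print("sock?",s.round(4).tolist(),s.mean(0))
c=onz("top",f([(657,223)]),.091);print("cap",c)
t=onz("top",f([(590,188),(686,163)]),.058);print("tin top edge",t,np.linalg.norm(t[1]-t[0]))
l=onz("top",f([(583,195),(618,292)]),.0);print("tin left bottom edge",l,np.linalg.norm(l[1]-l[0]),np.degrees(np.arctan2(*(l[1]-l[0])[[1,0]]))%90)
l=t;print(np.degrees(np.arctan2(*(l[1]-l[0])[[1,0]]))%90)
im=cv2.imread("pics/side0.png"); a=im[215:300,275:415]
cv2.imwrite("pics/c2.png",cv2.resize(a,None,fx=5,fy=5,interpolation=cv2.INTER_CUBIC))
m=b.mean(0)
print("side px cap top",proj("side",[[c[0,0],c[0,1],.091],[c[0,0],c[0,1],0],[m[0],m[1],.068]]).round(1), ((proj("side",[[c[0,0],c[0,1],.091],[m[0],m[1],.068]])-[275,215])*5+2).round())
E
```

```text
[[0.5512 0.2327 0.012 ]
 [0.5797 0.1153 0.012 ]
 [0.461  0.0875 0.012 ]
 [0.4328 0.2002 0.012 ]] [0.50619092 0.15892693 0.012     ]
[0.12077316 0.12189237 0.11613655 0.1227885 ] [13.66284453 13.19176115 14.08039659 15.36043644]
head? [[0.5369, 0.2039, 0.068], [0.5568, 0.1265, 0.068], [0.4721, 0.1077, 0.068], [0.4523, 0.1849, 0.068]] [0.50452891 0.1557187  0.068     ]
sock? [[0.5283, 0.1964, 0.062], [0.5464, 0.1295, 0.062], [0.4817, 0.1162, 0.062], [0.4661, 0.1824, 0.062]] [0.50564045 0.15610616 0.062     ]
cap [[ 0.4829529  -0.13622831  0.091     ]]
tin top edge [[ 0.50444624 -0.10102796  0.058     ]
 [ 0.52006556 -0.15870438  0.058     ]] 0.059753938726511927
tin left bottom edge [[ 0.5023377  -0.10416557  0.        ]
 [ 0.44216416 -0.12618891  0.        ]] 0.06407715321159992 20.10247793270844
15.152800587642062
side px cap top [[354.1 223.6]
 [353.3 246.7]
 [306.8 261.5]] [[397.  45.]
 [161. 234.]]
```

View pics/c2.png

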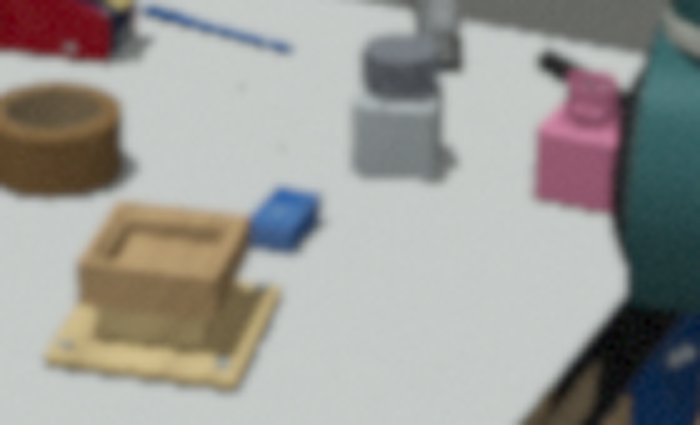

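The crops confirm the targets: the grey tin stands upright (cap top at crop 2 (401,47), predicted (397,45)) and the pale wood block has an open socket. The tin is at (0.483,-0.136) with yaw about 16°, and the block is at (0.506,0.157) with yaw about 14°. Now moving above the tin.

carry_out --deltas "5 -4 0 0; 10 -8 0 0; 14 -13 0 0; 18.5 -18 0 0; 23 -22.5 0 0; 27.5 -27 0 0; 32 -31 0 0; 36 -35 0 -0.02" --hand 1

```text
clock: 1.1
tool_pos: [0.4294, -0.2243, 0.2186]
orientation: [180.0, -0.0, 15.8]
wrist_force: [0.2, -1.7, -1.0]
width: 0.0928
```

carry_out --deltas "2 -1.9 0 0; 5 -4.7 1 0; 7.4 -7 3 0; 7.4 -7 6 0; 7.4 -7 9 0; 7.4 -7 10 0; 7.4 -7 10 0; 7.4 -7 10 0"

```text
clock: 2.1
tool_pos: [0.4814, -0.139, 0.12]
orientation: [179.9, -0.1, 15.8]
wrist_force: [0.3, 0.0, 0.1]
width: 0.0934
```

```bash
python3 - <<'E'
from h import *
a=robot.get_image("side")[195:290,300:440]; b=robot.get_image("top")[200:310,320:460]
A=cv2.resize(a,(560,380),interpolation=cv2.INTER_CUBIC)
B=cv2.resize(b,(560,440),interpolation=cv2.INTER_CUBIC)[:220]
cv2.imwrite("pics/c3.png",np.vstack([A,B])); o=robot.get_obs(); print(o["tool_pos"],o["joint_positions"])
E
```

```text
[ 0.48137028 -0.13888914  0.11977128] [-1.90119029e+01 -1.30822599e+01  1.10731347e+02  9.90948004e-05
  8.22629081e+01  5.51939844e+01]
```

View pics/c3.png

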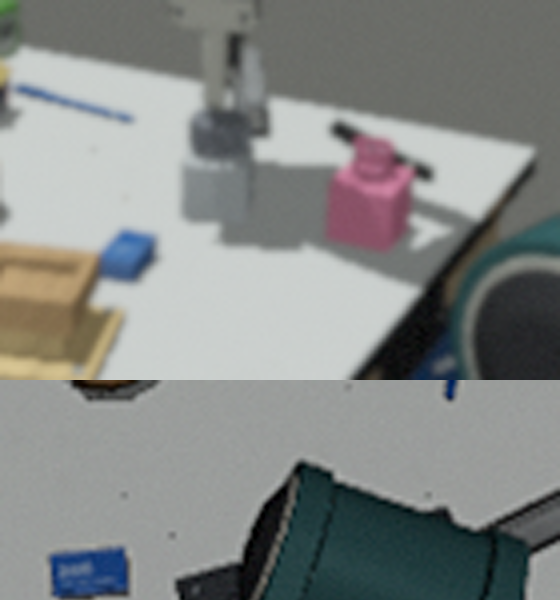

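The picture shows the gripper straddling the tin's cap, at (220,130) in the crop. Descending.

carry_out --deltas "0 0 2 0; 0 0 4 0; 0 0 6 0; 0 0 7.5 0; 0 0 8.5 0; 0 0 9.3 0; 0 0 9.3 0; 0 0 9.3 0"

```text
clock: 3.2
tool_pos: [0.4813, -0.1388, 0.0262]
orientation: [180.0, -0.0, 15.8]
wrist_force: [0.1, -0.8, -0.1]
width: 0.0929
```

carry_out --deltas "0 0 0 0; 0 0 0 0; 0 0 0 0; 0 0 0 0; 0 0 0 0; 0 0 0 0; 0 0 0 0; 0 0 0 0" --hand 0 --force 30

```text
clock: 4.2
tool_pos: [0.481, -0.1386, 0.0257]
orientation: [-180.0, -0.0, 15.8]
wrist_force: [-1.4, 2.5, 2.7]
width: 0.0601
```

carry_out --deltas "0 0 -1 0; 0 0 -3 0; 0 0 -5 0; 0 0 -7 0; 0 0 -9 0; 0 0 -10.5 0; 0 0 -11 0; 0 0 -11 0"

```text
clock: 5.2
tool_pos: [0.4809, -0.1387, 0.1355]
orientation: [-180.0, 0.0, 15.8]
wrist_force: [-0.3, -0.6, -4.6]
width: 0.0599
```

```bash
python3 - <<'E'
from h import *
im=cv2.imread("pics/top0.png")[210:285,255:330]
hsv=cv2.cvtColor(im,cv2.COLOR_BGR2HSV); m=((hsv[...,1]>70)&(hsv[...,0]<35)).astype(np.uint8)
c=max(cv2.findContours(m,0,cv2.CHAIN_APPROX_NONE)[0],key=cv2.contourArea)
p=onz("top",c.reshape(-1,2)+[255,210],.012)[:,:2].astype(np.float32)
print("base",cv2.minAreaRect(p*1000))
# fit by lines: template dist
from scipy.optimize import least_squares
def r(q):
    a=q[2];d=(p-q[:2])@np.array([[np.cos(a),-np.sin(a)],[np.sin(a),np.cos(a)]]);return np.abs(d).max(1)-q[3]
s=least_squares(r,[.506,.158,.24,.062],loss="soft_l1",f_scale=.001);print(s.x,np.degrees(s.x[2]))
o=robot.get_obs(); print(o["tool_pos"],o["orientation"],o["wrist_force"])
E
```

```text
base ((505.8083190917969, 159.761474609375), (122.4531478881836, 121.4477767944336), 14.601892471313477)
[0.50618599 0.1597146  0.25144218 0.05955639] 14.406575629731925
[ 0.48092536 -0.13866495  0.13554826] [-1.79995194e+02  5.60346450e-03  1.58027918e+01] [-0.34211172 -0.60679945 -4.58525813]
```

carry_out --deltas "0.8 -2 0 0; 2.3 -6 0 0; 4 -11 0 0; 6 -16 0 0; 8 -21 0 0.01; 9.5 -25 0 0.02; 10.3 -27.3 0 0.024; 10.5 -27.9 0 0.024"

```text
clock: 6.2
tool_pos: [0.5056, 0.1595, 0.1346]
orientation: [-180.0, 0.1, 14.5]
wrist_force: [-0.2, -0.5, -3.7]
width: 0.0597
```

carry_out --deltas "0 0 0 0; 0 0 1 0; 0 0 2 0; 0 0 2.5 0; 0 0 2.5 0; 0 0 2.5 0; 0 0 2.5 0; 0 0 2.5 0"

```text
clock: 7.2
tool_pos: [0.5061, 0.1584, 0.1108]
orientation: [180.0, -0.0, 14.4]
wrist_force: [-0.5, -0.4, -4.3]
width: 0.0605
```

```bash
python3 - <<'E'
from h import *
a=robot.get_image("side"); b=robot.get_image("top"); cv2.imwrite("pics/s4.png",a); cv2.imwrite("pics/t4.png",b)
A=cv2.resize(a[215:300,260:360],(800,680),interpolation=cv2.INTER_CUBIC)[80:]
cv2.imwrite("pics/c4.png",A); o=robot.get_obs(); print(o["tool_pos"],o["orientation"],o["wrist_force"])
E
```

```text
[0.50606332 0.15841346 0.1107844 ] [ 1.79999538e+02 -1.10899617e-02  1.44316568e+01] [-0.09511465 -1.006604   -4.67885155]
```

View pics/c4.png

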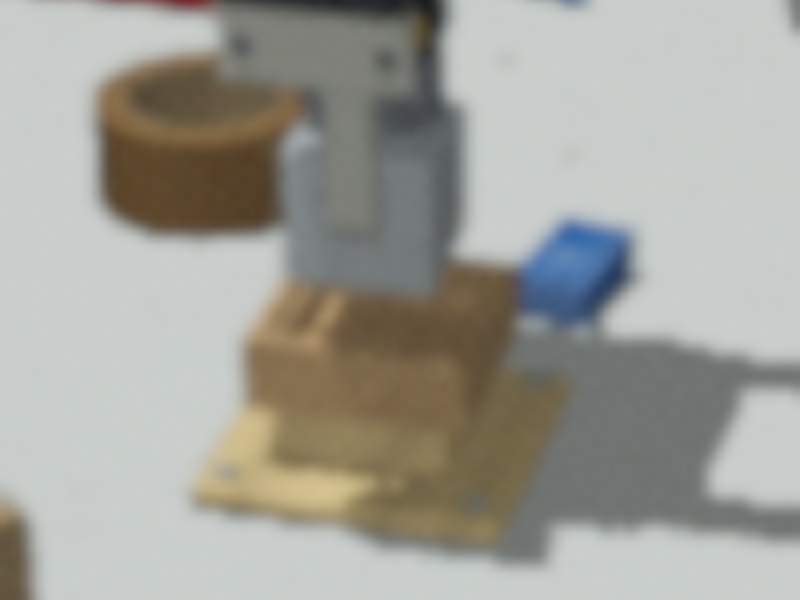

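```bash
python3 - <<'E'
from h import *
from scipy.optimize import least_squares
g=lambda a:(np.array(a,float)+[0,80]+.5)/8-.5+[260,215]
def sq(x,y,yaw,h,z):
    a=np.radians(yaw);c=np.array([[-h,h],[h,h],[h,-h],[-h,-h]]);R=np.array([[np.cos(a),-np.sin(a)],[np.sin(a),np.cos(a)]])
    return np.c_[c@R.T+[x,y],np.full(4,z)]
k=lambda P:((proj("side",P)-[260,215]+.5)*8-.5-[0,80]).round(0).tolist()
print("board",k(sq(.506,.1595,14.4,.062,.012)));print("headtop",k(sq(.506,.1595,14.4,.044,.068)));print("tinbot",k(sq(.506,.1584,14.4,.03,.085)));print("tinshoulder",k(sq(.506,.1584,14.4,.03,.143)))
E
```

```text
board [[493.0, 521.0], [180.0, 479.0], [275.0, 332.0], [568.0, 368.0]]
headtop [[458.0, 362.0], [235.0, 335.0], [301.0, 235.0], [515.0, 259.0]]
tinbot [[433.0, 300.0], [281.0, 282.0], [326.0, 214.0], [473.0, 231.0]]
tinshoulder [[432.0, 161.0], [278.0, 144.0], [323.0, 80.0], [473.0, 96.0]]
```

```bash
cat > fit.py <<'E'
from h import *
from scipy.optimize import minimize
def sq(x,y,yaw,h,z0,z1):
    a=np.radians(yaw);c=np.array([[-h,h],[h,h],[h,-h],[-h,-h]]);R=np.array([[np.cos(a),-np.sin(a)],[np.sin(a),np.cos(a)]])
    b=c@R.T+[x,y]; return np.vstack([np.c_[b,np.full(4,z)] for z in(z0,z1)])
S=8
def fit(n,boxes,mask,org,x0,du=0):
    M=cv2.GaussianBlur(cv2.resize(mask.astype(np.float32),None,fx=S,fy=S,interpolation=cv2.INTER_LINEAR),(0,0),4)
    def cost(q):
        im=np.zeros(M.shape,np.float32)
        for h,z0,z1 in boxes:
            p=(proj(n,sq(*q[:2],q[2],h,z0,z1))-org+.5)*S-.5
            cv2.fillConvexPoly(im,cv2.convexHull(p.astype(np.float32)).round().astype(np.int32),1)
        return float(np.abs(cv2.GaussianBlur(im,(0,0),4)-M).mean())*100
    r=minimize(cost,x0,method="Nelder-Mead",options=dict(initial_simplex=np.array(x0)+np.array([[0,0,0],[.006,0,0],[0,.006,0],[0,0,3]])))
    return r.x,r.fun
if __name__=="__main__":
    B=[(.062,0,.012),(.035,.012,.05),(.044,.042,.068)]
    for n,(u0,u1,v0,v1) in dict(top=(255,330,210,285),side=(278,335,248,300)).items():
        hsv=cv2.cvtColor(cv2.imread(f"pics/{n}0.png")[v0:v1,u0:u1],cv2.COLOR_BGR2HSV)
        m=(hsv[...,1]>60)&(hsv[...,0]<35); print(n,m.sum(),fit(n,B,m,[u0,v0],[.506,.158,14.4]))
    for n,(u0,u1,v0,v1) in dict(side=(272,340,218,262)).items(): pass
E
python3 fit.py
```

```text
top 1530 (array([ 0.50618783,  0.15955668, 14.85606109]), np.float64(1.5927482396364212))
side 1262 (array([ 0.50281528,  0.15914278, 19.9146045 ]), np.float64(8.861754089593887))
```

carry_out --deltas "0 -0.1 0.3 0; 0 -0.1 0.6 0; 0 -0.1 1 0; 0 -0.1 1.4 0; 0 -0.1 1.7 0; 0 -0.1 2 0; 0 -0.1 2.2 0; 0 -0.1 2.2 0"

```text
clock: 8.3
tool_pos: [0.5063, 0.1598, 0.0908]
orientation: [-180.0, -0.1, 14.4]
wrist_force: [-10.2, 0.1, 17.7]
width: 0.0594
```

carry_out --deltas "0 0 -0.2 0; -0.15 0 -0.2 0; -0.25 0 -0.2 0; -0.25 0 -0.1 0; -0.25 0 0 0; -0.25 0 0.1 0; -0.25 0 0.2 0; -0.25 0 0.2 0"

```text
clock: 9.3
tool_pos: [0.5033, 0.1587, 0.0865]
orientation: [-180.0, 0.0, 14.4]
wrist_force: [-0.2, -0.1, -3.9]
width: 0.0595
```

carry_out --deltas "0 0 0.2 0; 0 0 0.4 0; 0 0 0.6 0; 0 0 0.8 0; 0 0 1 0; 0 0 1.1 0; 0 0 1.1 0; 0 0 1.1 0"

```text
clock: 10.3
tool_pos: [0.5034, 0.1587, 0.0758]
orientation: [-180.0, -0.0, 14.4]
wrist_force: [-0.7, -0.6, -0.4]
width: 0.0601
```

carry_out --deltas "0 0 0.05 0; 0 0 0.1 0; 0 0 0.15 0; 0 0 0.15 0; 0 0 0.15 0; 0 0 0.15 0; 0 0 0.15 0; 0 0 0.15 0"

```text
clock: 11.3
tool_pos: [0.5041, 0.1589, 0.0753]
orientation: [180.0, -0.1, 14.4]
wrist_force: [0.4, -1.0, 8.0]
width: 0.0596
```

Firm floor contact at 12 N, with the underside at about 0.050, so the tin is seated. Releasing and rising to cap level next, where the TCP should be about 0.113.

carry_out --deltas "0 0 0 0; 0 0 0 0; 0 0 0 0; 0 0 0 0; 0 0 0 0; 0 0 0 0; 0 0 0 0; 0 0 0 0" --hand 1

```text
clock: 12.3
tool_pos: [0.5034, 0.1587, 0.0742]
orientation: [180.0, -0.0, 14.4]
wrist_force: [0.4, -0.3, 0.3]
width: 0.0929
```

carry_out --deltas "0 0 -1 0; 0 0 -3 0; 0 0 -5 0; 0 0 -8 0; 0 0 -12 0; 0 0 -16 0; 0 0 -19 0; 0 0 -20 0"

```text
clock: 13.3
tool_pos: [0.5037, 0.1588, 0.2772]
orientation: [-180.0, -0.2, 14.4]
wrist_force: [-0.2, -0.2, -0.3]
width: 0.0931
```

```bash
python3 - <<'E'
from h import *
a=robot.get_image("side"); b=robot.get_image("top"); cv2.imwrite("pics/s5.png",a); cv2.imwrite("pics/t5.png",b)
A=cv2.resize(a[215:300,260:360],(600,510),interpolation=cv2.INTER_CUBIC)
B=cv2.resize(b[200:300,240:360],(200,167))
A[:167,400:]=B
cv2.imwrite("pics/c5.png",A); o=robot.get_obs(); print(o["tool_pos"],o["orientation"],o["wrist_force"])
k=lambda P:((proj("side",P)-[260,215]+.5)*6-.5).round(0).tolist()
print(k([[.504,.1589,.141],[.504,.1589,.108],[.506,.1595,.068]]))
E
```

```text
[0.50350365 0.15875314 0.27522008] [-1.79998878e+02 -9.18355915e-02  1.44271321e+01] [ 0.39131164 -0.35626302  0.28899282]
[[285.0, 154.0], [286.0, 213.0], [283.0, 282.0]]
```

View pics/c5.png

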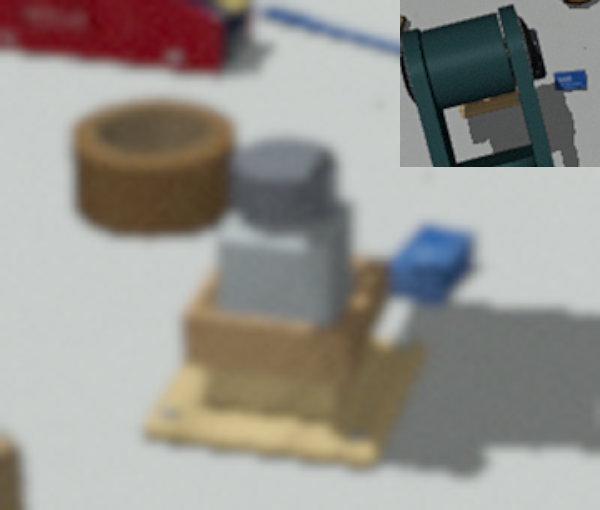

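The tin sits upright in the socket, with the cap top at crop (285,157) against a predicted (285,154). Going down to the cap.

carry_out --deltas "0 0 3 0; 0 0 6 0; 0 0 9 0; 0 0 12 0; 0 0 14 0; 0 0 15.3 0; 0 0 16.1 0; 0 0 16.1 0"

```text
clock: 14.4
tool_pos: [0.5034, 0.1587, 0.1131]
orientation: [180.0, 0.0, 14.4]
wrist_force: [-0.2, 0.3, 0.9]
width: 0.0929
```

carry_out --deltas "0 0 0 0; 0 0 0 0; 0 0 0 0; 0 0 0 0; 0 0 0 0; 0 0 0 0; 0 0 0 0; 0 0 0 0" --hand 0 --force 35

```text
clock: 15.4
tool_pos: [0.5034, 0.1587, 0.1132]
orientation: [180.0, -0.0, 14.4]
wrist_force: [-0.7, -0.4, 2.6]
width: 0.0543
```

carry_out --deltas "0 0 0 -0.05; 0 0 0 -0.12; 0 0 0 -0.2; 0 0 0 -0.28; 0 0 0 -0.36; 0 0 0 -0.44; 0 0 0 -0.5; 0 0 0 -0.5"

```text
clock: 16.4
tool_pos: [0.5036, 0.1584, 0.1133]
orientation: [180.0, -0.0, 43.0]
wrist_force: [1.1, -4.2, 3.3]
width: 0.0542
```

```bash
python3 -c "
from h import *
o=robot.get_obs(); print({k:np.round(o[k],3) for k in('clock','tool_pos','orientation','wrist_force','moment','width','joint_positions')})"
```

```text
{'clock': np.float64(16.4), 'tool_pos': array([0.504, 0.158, 0.113]), 'orientation': array([ 1.79957e+02, -2.00000e-03,  4.30350e+01]), 'wrist_force': array([ 1.125, -4.205,  3.306]), 'moment': array([-0.818, -0.163, -0.205]), 'width': np.float64(0.054), 'joint_positions': array([ 1.47130e+01, -9.16900e+00,  1.08006e+02, -3.80000e-02,
        8.11410e+01,  6.16840e+01])}
```

carry_out --deltas "0 0 0 -0.08; 0 0 0 -0.16; 0 0 0 -0.24; 0 0 0 -0.32; 0 0 0 -0.4; 0 0 0 -0.48; 0 0 0 -0.56; 0 0 0 -0.6"

```text
clock: 17.4
tool_pos: [0.5042, 0.1585, 0.1138]
orientation: [179.9, -0.0, 77.4]
wrist_force: [5.1, -4.8, 4.1]
width: 0.0539
```

```bash
python3 -c "
from h import *
o=robot.get_obs(); print({k:np.round(o[k],3) for k in('clock','tool_pos','orientation','wrist_force','moment','width')})"
```

```text
{'clock': np.float64(17.4), 'tool_pos': array([0.504, 0.159, 0.114]), 'orientation': array([ 1.79874e+02, -1.80000e-02,  7.74430e+01]), 'wrist_force': array([ 5.125, -4.765,  4.107]), 'moment': array([-0.74 , -1.074, -0.282]), 'width': np.float64(0.054)}
```

carry_out --deltas "0 0 0 -0.03; 0 0 0 -0.06; 0 0 0 -0.09; 0 0 0 -0.12; 0 0 0 -0.15; 0 0 0 -0.15; 0 0 0 -0.15; 0 0 0 -0.15"

```text
clock: 18.4
tool_pos: [0.5043, 0.1586, 0.1139]
orientation: [179.9, -0.0, 85.9]
wrist_force: [5.9, -3.0, 4.7]
width: 0.0541
```

```bash
python3 -c "
from h import *
o=robot.get_obs(); print({k:np.round(o[k],3) for k in('clock','tool_pos','orientation','wrist_force','moment','width')})"
```

```text
{'clock': np.float64(18.4), 'tool_pos': array([0.504, 0.159, 0.114]), 'orientation': array([ 1.79851e+02, -9.00000e-03,  8.59310e+01]), 'wrist_force': array([ 5.927, -2.956,  4.665]), 'moment': array([-0.672, -1.123, -0.218]), 'width': np.float64(0.054)}
```

carry_out --deltas "0 0 0 -0.03; 0 0 0 -0.06; 0 0 0 -0.09; 0 0 0 -0.12; 0 0 0 -0.15; 0 0 0 -0.15; 0 0 0 -0.15; 0 0 0 -0.15"

```text
clock: 19.4
tool_pos: [0.5044, 0.1586, 0.114]
orientation: [179.8, 0.0, 94.5]
wrist_force: [7.0, -3.0, 5.1]
width: 0.0543
```

```bash
python3 - <<'E'
from h import *
o=robot.get_obs(); print({k:np.round(o[k],3) for k in('clock','tool_pos','orientation','wrist_force','moment','width')})
a=robot.get_image("side"); cv2.imwrite("pics/s6.png",a)
cv2.imwrite("pics/c6.png",cv2.resize(a[215:300,260:360],(600,510),interpolation=cv2.INTER_CUBIC))
E
```

```text
{'clock': np.float64(19.4), 'tool_pos': array([0.504, 0.159, 0.114]), 'orientation': array([1.79831e+02, 7.00000e-03, 9.45220e+01]), 'wrist_force': array([ 6.979, -2.98 ,  5.055]), 'moment': array([-0.592, -1.273, -0.226]), 'width': np.float64(0.054)}
```

View pics/c6.png

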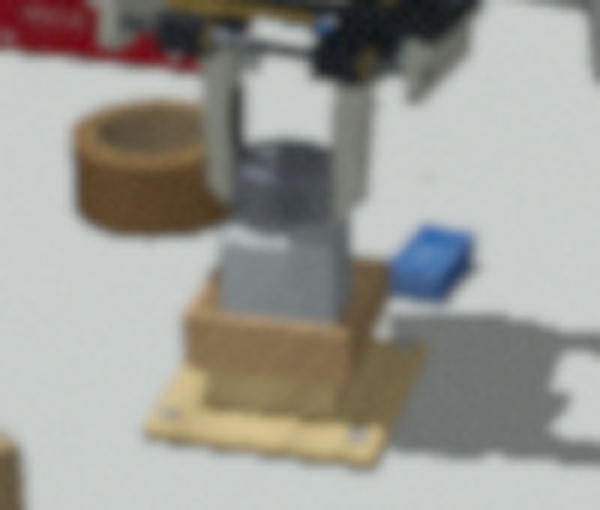

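The tin is still square in the socket after 1.40 rad of turn. Next is a gentle test lift of 4 mm.

carry_out --deltas "0 0 -0.1 0; 0 0 -0.2 0; 0 0 -0.3 0; 0 0 -0.4 0; 0 0 -0.4 0; 0 0 -0.4 0; 0 0 -0.4 0; 0 0 -0.4 0"

```text
clock: 20.45
tool_pos: [0.5033, 0.1587, 0.1171]
orientation: [-180.0, -0.0, 94.6]
wrist_force: [1.2, 0.2, -1.1]
width: 0.0539
```

```bash
python3 -c "
from h import *
o=robot.get_obs(); print({k:np.round(o[k],3) for k in('clock','tool_pos','orientation','wrist_force','moment','width')})"
```

```text
{'clock': np.float64(20.45), 'tool_pos': array([0.503, 0.159, 0.117]), 'orientation': array([-1.79995e+02, -2.00000e-03,  9.46400e+01]), 'wrist_force': array([ 1.182,  0.236, -1.124]), 'moment': array([ 0.002, -0.225, -0.107]), 'width': np.float64(0.054)}
```

Only about 1 N on the hand (the tin weighs over 4 N), so the threads have let go. Lifting straight off.

carry_out --deltas "0 0 -0.5 0; 0 0 -1.2 0; 0 0 -2 0; 0 0 -2.8 0; 0 0 -3.6 0; 0 0 -4.4 0; 0 0 -5 0; 0 0 -5.2 0"

```text
clock: 21.45
tool_pos: [0.5034, 0.1588, 0.1696]
orientation: [180.0, -0.0, 94.6]
wrist_force: [-0.0, 0.2, -0.5]
width: 0.0539
```

carry_out --deltas "0 0 0 0; 0 0 0 0; 0 0 0 0; 0 0 0 0; 0 0 0 0; 0 0 0 0; 0 0 0 0; 0 0 0 0"

```text
clock: 22.45
tool_pos: [0.5034, 0.1587, 0.1692]
orientation: [180.0, 0.0, 94.6]
wrist_force: [0.2, 0.5, 0.0]
width: 0.0541
```

```bash
python3 - <<'E'
from h import *
o=robot.get_obs(); print({k:np.round(o[k],3) for k in('clock','tool_pos','orientation','wrist_force','moment','width')})
a=robot.get_image("side"); cv2.imwrite("pics/s7.png",a)
cv2.imwrite("pics/c7.png",cv2.resize(a[200:300,240:380],(798,570),interpolation=cv2.INTER_CUBIC))
E
```

```text
{'clock': np.float64(22.45), 'tool_pos': array([0.503, 0.159, 0.169]), 'orientation': array([1.79998e+02, 1.00000e-03, 9.46410e+01]), 'wrist_force': array([0.218, 0.511, 0.007]), 'moment': array([-0.02 , -0.084,  0.   ]), 'width': np.float64(0.054)}
```

View pics/c7.png

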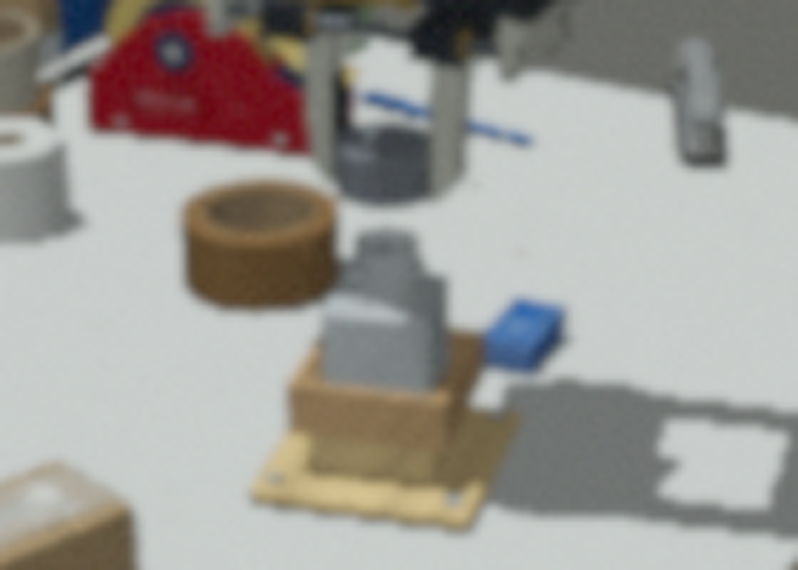

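The cap is held level at crop (385,165), above the bare neck at (387,245). The tin is still seated and the staples and tape roll are undisturbed. Handing in.

```bash
python3 -c "
from h import *
print(robot.close_job())"
```

```text
the job is handed in; nothing more can be done
None
```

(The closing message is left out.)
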